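# Unlock the block incubator and hold its sprung cover just below the balance point

### The job

Key in the release on the small key pod while the incubator's cover is still shut: press the round key, then the square key, then the long bar key, one at a time, each fully down. Then take the cover by its bar handle, raise it past its balance point without letting it swing open against its stop, and bring it back to just below the balance point, where it would fall shut by itself if let go. The program finishes while the gripper still grips the bar and holds the cover motionless there; leave the cup, the label roll and the beaker where they stand.

Things in the scene. Friction and masses are not known exactly. Their poses are not given: they have to be found in the camera images.
- key_pod: key pod, fixed: low white box, 168 (x) x 72 (y) mm, top 30 mm above the worktop, to the robot's right. Origin: centre of its underside on the worktop, x along its length, z up; yaw varies. On it three grey sprung keys stand in one row along x, at -52, 0 and 52 mm, in any order, told apart by shape, each in a thin black seat (top 34 mm above the worktop)
- round_top (a point): centre of the top face of the round key, 24 mm diameter; 47.5 mm above the worktop when up. Axes as the key pod's
- square_top (a point): centre of the top face of the square key, 24 x 24 mm; 47.5 mm above the worktop when up. Axes as the key pod's
- bar_top (a point): centre of the top face of the long bar key, 12 mm along the row, 44 mm across it; 47.5 mm above the worktop when up. Axes as the key pod's
- key_round (a joint): travel of the round key in m: 0 up, 0.005 fully down; a spring brings it up again. About 1 N starts it, 5 N takes it fully down (the same for all three keys)
- key_square (a joint): travel of the square key in m: 0 up, 0.005 fully down
- key_bar (a joint): travel of the bar key in m: 0 up, 0.005 fully down
- incubator: block incubator, fixed: white housing 170 (x) x 200 (y) x 80 mm, aluminium block on top, hinged white cover 158 x 196 mm whose upper face is 110 mm above the worktop when shut. Origin: centre of the underside on the worktop; its -x side (dark display) is the front and faces the robot, yaw varies; z up
- cover_hinge (a point): middle of the cover's hinge axis, fixed: 82 mm behind (+x) the incubator's origin and 94 mm up; the axis runs along the incubator's y
- cover_bar (a point): middle of the cover's handle: round steel bar, 10 mm diameter, along the incubator's y, 96 mm between its two end posts (10 mm). Moves with the cover; shut, it lies 150 mm in front of (-x) the hinge axis and 52 mm above it, 36 mm above the cover's upper face, 146 mm above the worktop. Axes: the cover's (at 0 the incubator's)
- cover (a joint): opening angle in rad: 0 shut, 1.5 fully open at its stop; the bar swings up and back about the hinge. Cover 0.95 kg, helped by a spring. Balance point at 1.00 rad: below it the cover falls shut by itself, above it it swings open by itself. Force at the bar about 2 N when shut, shrinking to nothing at the balance point. The bar can turn between the fingers
- cup: bystander: white lidded cup, 60 mm diameter, 81 mm high; origin at the centre of its underside
- roll: bystander: white roll of labels, 56 mm diameter, 50 mm high, standing on end; origin at the centre of its underside
- glass: bystander: clear beaker, 54 mm diameter, 68 mm high; origin at the centre of its underside

How it is judged (in metres and radians):
On the way, in this order (a step that is already met when the one before it is completed fails the run):
1. round key pressed down, cover shut (value of joint key_round above 0.0038 m and value of joint cover below 0.06 rad), for 0.05 s.
2. then the square key, cover shut (value of joint key_square above 0.0038 m and value of joint cover below 0.06 rad), for 0.05 s.
3. then the long bar key, cover shut (value of joint key_bar above 0.0038 m and value of joint cover below 0.06 rad), for 0.05 s.
4. cover raised past its balance point, in the fingers (value of joint cover above 1.03 rad and contact force between the fingers and cover above 0.1 N), for 0.1 s.
At the end, for the whole second after the job is handed in: The cover stands still (under 0.05 rad/s) between 0.78 and 0.985 rad, just below its balance point at 1.00 rad, its bar gripped (over 3 N) and the cover held by the fingers alone; all keys are up again (value of joint cover between 0.78 and 0.985 rad and velocity of joint cover between -0.05 and 0.05 rad/s and contact force between the fingers and cover above 3 N and contact force between each of cup, roll, glass and cover below 0.05 N and value of joint each of key_round, key_square, key_bar below 0.002 m); the arm keeps its last pose, push and grip.
It fails at once if cover swung open against its stop (value of joint cover above 1.45 rad).
It fails at once if two keys pressed at once (value of joint each of key_round, key_square above 0.003 m or value of joint each of key_square, key_bar above 0.003 m or value of joint each of key_round, key_bar above 0.003 m).
It fails at once if a bystander moved or tipped (distance of any of cup, roll, glass from where it was at the start of the episode above 0.02 m or angle between any of cup, roll, glass's own z axis and vertical above 0.4 rad).
It also fails if it takes over 54 s, if anything falls off the work surface, if the arm or the gripper's body presses on something with over 40 N, if the wrist force passes 120 N, or if a joint passes its speed limit or range.

### The arm

A 7-joint arm with a two-finger parallel gripper is mounted at the origin on a cart in front of the work surface, level with it; the furniture and walls round the work are solid. World frame = base frame: x ahead of the robot, y to its left, z up, the work surface at z = 0. Lengths are in m, angles in degrees, forces in N, time in s.
With the tool pointing down it reaches from about 0.425 to 0.875 m from the base axis. Payload 4.7 kg.
Tool frame: the origin (TCP) lies at the very end of the fingers, on their centre line; the grasp point (between the pads) lies 19 mm behind it; z points along the fingers, y is the line along which they close (so a half turn about z gives the same grasp; the last joint's range is limited). The gripper opens to 87 mm and grips with 3 to 60 N. Pads are 19 mm wide; open, the fingers measure 117 mm over their backs; the gripper's body (75 mm by 190 mm) begins 51 mm behind the grasp point.
Start: joints at [63.948, 18.392, -4.016, 83.108, 1.295, 78.541, -3.26], TCP at [0.294, -0.58, 0.223] pointing down, gripper open.
Joint ranges: [-163.93, 163.93], [-17.29, 119.83], [-79.2, 71.16], [3.27, 140.29], [-89.18, 269.18], [5.43, 117.66], [-154.24, 154.24]. Speed limits (degrees/s): [147.25, 147.25, 180, 180, 180, 180, 180].

### API

Orientations are given as [roll, pitch, yaw] about the fixed x, y, z axes, in that order (R = Rz(yaw) Ry(pitch) Rx(roll)).
In Python, from cell import get_obs, eyes, env gives the robot as it stands.
- The arm moves only by the tool servo_tool, never from a script. Its argument "series" is a list that holds one entry, the list of rows, each a list of 7 numbers: the shift along the tool's x, y, z in units of 300 mm (1.0 is 300 mm), then the turn, a rotation vector about the tool's x, y, z in units of pi rad (1.0 is pi rad), then the opening, from 0 (shut) to 1 (fully open). In form: [[[tx, ty, tz, wx, wy, wz, gripper], ...]]. A call has 1 to 12 rows; each row is the pose to reach, as a shift and turn from the pose commanded when the call began, along the tool's axes at that moment, turning the shorter way round; what a row does not reach only later rows make up. A row lasts 1/12 s, in which the tool goes at most 41.7 mm and 7.16 degrees, less where a joint would pass 70% of its speed; a pose out of reach is approached as far as the arm can. A call with a number of a shift or a turn outside -1 to 1 is refused whole. A call with a gripper value outside its range is refused whole. The fingers move at their own pace and stop on an object; "grip_force" is the grip in N (left out, the last holds). Time passes only in rows, so rows that repeat a pose let the fingers close. It gives the time, the measured TCP pose, the force, the opening and the grip force at its end, in the units of the state.
- get_obs(): the state, without advancing time (a new reading comes with each control period).
- eyes.read_camera(name): name is "scene" or "top" or "wrist"; returns a dict with "frame" (384x512x3 uint8, red, green, blue), "depth" (384x512 float32, m along the optical axis (not along the pixel's ray), 0 where there is no reading), "fx", "fy", "cx", "cy" (pixels), "origin" and "rotation" of the camera in the world; the wrist camera has in their place "mount" (4x4, takes a point from camera to tool coordinates, whose origin is the TCP and whose axes are the flange's). Camera axes: x right, y down, z forward; pixel columns grow to the right and rows downward; lengths in m; the calibration is good to about 2 mm. A picture is of the moment at which its call begins: read the wrist's pose just before it.
- env.sign_off(): hands the job in; it is judged then, once.
The state is a dict: "time_s": time; "qpos": joint angles; "joint_velocities": joint speeds; "effort": joint torques, N m; "tool_pos": TCP position; "tool_rot": TCP orientation; "force": force on the tool from outside, world axes, zero at the start; "wrist_torque": the same for the moment, N m; "grip_width": finger opening in m; "grasp_force": force on a finger pad.
Only numpy, scipy, OpenCV 4.12 (cv2) and the standard library are available. Lean on these libraries where they do the work, as an engineer would, in place of code of your own. Each camera call takes 0.05 s, during which the arm holds its last target. There are 200 camera calls.

## Working session

There is one attempt and no reset: what is moved stays moved. The work goes in short steps, Python scripts to look and compute and a tool call to move; the robot and the scene stay as the last step left them, time stands still between calls to the robot, and variables do not carry over. Pictures are saved under pics/ and viewed, at most 10 in all, crops included, and the job is handed in when it is done.

Besides the shell and the picture viewer there is one more tool, called after "Request:" as name([rows], argument=value, ...), one row to a line, values as JSON. servo_tool: Moves the arm, as the interface text tells. Shifts and turns lie within -1 to 1; 1 stands for 300 mm of shift or pi rad of turn. Its arguments: {"type":"object","properties":{"series":{"type":"array"},"grip_force":{"type":"number"}},"required":["series"]}

```bash
mkdir -p pics; ls; python3 - <<'E'
from cell import get_obs, eyes, env
import numpy as np, cv2
o=get_obs(); print({k:np.round(v,3).tolist() for k,v in o.items()})
for n in("scene","top"):
    c=eyes.read_camera(n); np.savez(f"pics/{n}.npz",**c)
    cv2.imwrite(f"pics/{n}0.png",c["frame"][:,:,::-1]); print(n,c["origin"],c["rotation"],c["fx"],c["fy"],c["cx"],c["cy"])
E
```

```text
pics
{'time_s': 0.0, 'qpos': [63.947, 18.438, -4.015, 83.173, 1.294, 78.539, -3.258], 'joint_velocities': [-0.037, -0.014, 0.047, 0.041, -0.002, 0.008, -0.072], 'effort': [-0.001, -49.129, -0.405, -31.253, -0.064, 0.044, 0.0], 'tool_pos': [0.293, -0.579, 0.221], 'tool_rot': [-179.895, 0.005, 26.864], 'force': [0.212, 0.145, -0.027], 'wrist_torque': [0.045, 0.02, -0.028], 'grasp_force': 0.0, 'grip_width': 0.087}
scene [-0.12586387 -0.30629649  0.67202415] [-127.91284019    0.61920663  -61.43497432] 362.1633052836227 362.1633052836227 262.86009344017907 191.55641417624355
top [0.30561729 0.06978971 1.05229266] [-1.66486493e+02 -8.20977727e-02 -9.71243778e+01] 379.9448482013209 379.9448482013209 260.90842529711705 192.34533749957595
```

View pics/scene0.png

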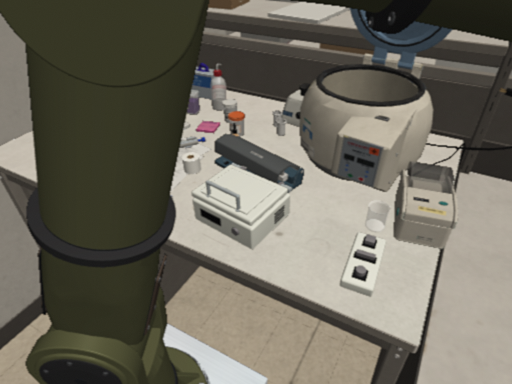

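View pics/top0.png

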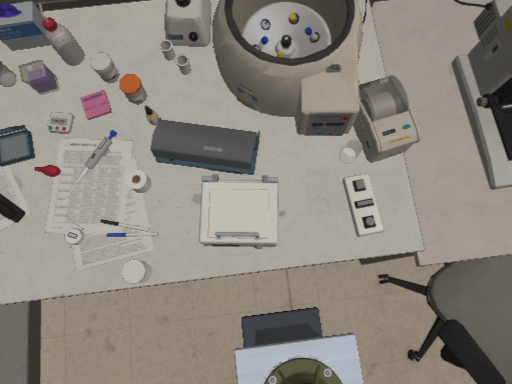

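```bash
cat > h.py <<'E'
import numpy as np, cv2
from scipy.spatial.transform import Rotation as R
def rpy(a): return R.from_euler('xyz',a,degrees=True).as_matrix()
def world(c,u,v,z=None):
    """pixel -> world; by the depth, or on plane z"""
    u,v=np.asarray(u,float),np.asarray(v,float)
    d=np.stack([(u-c["cx"])/c["fx"],(v-c["cy"])/c["fy"],np.ones_like(u)],-1)
    D=d@rpy(c["rotation"]).T
    s=c["depth"][np.round(v).astype(int),np.round(u).astype(int)] if z is None else (z-c["origin"][2])/D[...,2]
    return c["origin"]+D*np.asarray(s)[...,None]
E
python3 - <<'E'
from h import *
t=np.load("pics/top.npz"); s=np.load("pics/scene.npz")
a=cv2.resize(t["frame"][165:245,325:405],(400,400),interpolation=cv2.INTER_CUBIC)
b=cv2.resize(s["frame"][225:305,325:405],(400,400),interpolation=cv2.INTER_CUBIC)
cv2.imwrite("pics/pod.png",np.hstack([a,b])[:,:,::-1])
v,u=np.mgrid[0:384,0:512]; P=world(t,u,v); c=t["frame"].astype(int)
def rect(m,name):
    n,l,st,ce=cv2.connectedComponentsWithStats(m.astype(np.uint8)); 
    k=1+np.argmax(st[1:,4]); q=P[l==k]; print(name,len(q),q.mean(0).round(4),cv2.minAreaRect(q[:,:2].astype(np.float32)*1000))
z=P[...,2]
rect((z>.1)&(z<.125)&(u>190)&(u<285)&(v>170)&(v<255),"cover")
rect((z>.135)&(z<.16)&(u>190)&(u<285)&(v>210)&(v<255),"bar")
rect((z>.022)&(z<.06)&(u>335)&(u<390)&(v>170)&(v<240),"pod")
for x,y in((360,185),(364,203),(369,222)): print(world(t,x,y),world(t,x,y,.0475))
print("floor",z[260,300],z[200,320])
E
```

```text
cover 4488 [0.4884 0.1036 0.1089] ((489.03289794921875, 104.68309783935547), (194.33810424804688, 158.3145294189453), 82.48757934570312)
bar 191 [0.427  0.1107 0.15  ] ((426.94940185546875, 111.99603271484375), (102.61091613769531, 10.037759780883789), 82.94596099853516)
pod 1569 [ 0.4806 -0.2337  0.0332] ((483.301513671875, -236.14511108398438), (168.23704528808594, 73.37893676757812), 4.087242126464844)
[ 0.53221082 -0.23317357  0.04675637] [ 0.53204325 -0.23294952  0.0475    ]
[ 0.48133854 -0.2346377   0.04673486] [ 0.48120483 -0.23440605  0.0475    ]
[ 0.42813406 -0.23701302  0.05062589] [ 0.4285164  -0.23797045  0.0475    ]
floor -0.00014760259145973897 0.0010582921193968975
```

View pics/pod.png

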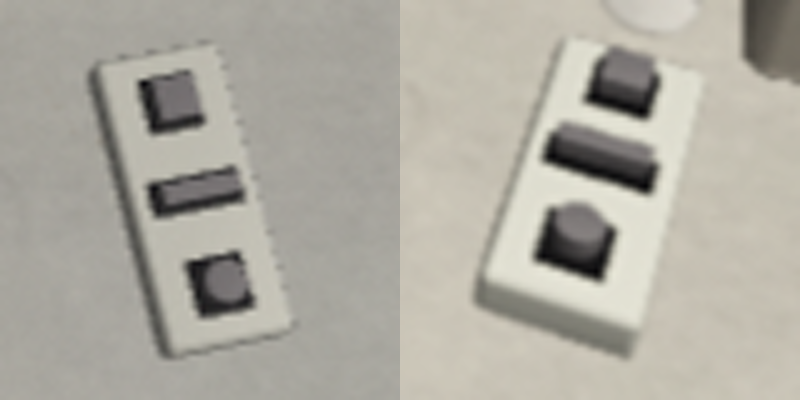

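The three keys on the pod, nearest to farthest, are round (about 370,221), bar (364,203) and square (361,184). The beaker is beyond the pod at (349,152), the incubator bar is at (238,236), and the roll (137,181) and cup (134,271) are well to the left.

Request:
servo_tool([
  [[0.917, -0.806, 0.343, 0, 0, 0.127, 0], [0.917, -0.806, 0.343, 0, 0, 0.127, 0], [0.917, -0.806, 0.343, 0, 0, 0.127, 0], [0.917, -0.806, 0.343, 0, 0, 0.127, 0], [0.917, -0.806, 0.343, 0, 0, 0.127, 0], [0.917, -0.806, 0.343, 0, 0, 0.127, 0], [0.917, -0.806, 0.343, 0, 0, 0.127, 0], [0.917, -0.806, 0.343, 0, 0, 0.127, 0], [0.917, -0.806, 0.343, 0, 0, 0.127, 0], [0.917, -0.806, 0.343, 0, 0, 0.127, 0], [0.917, -0.806, 0.343, 0, 0, 0.127, 0], [0.917, -0.806, 0.343, 0, 0, 0.127, 0]],
], grip_force=20)

```text
time_s: 1.1
tool_pos: [0.4295, -0.2404, 0.1196]
tool_rot: [180.0, 0.0, 4.0]
force: [-0.8, -0.2, -0.5]
grip_width: 0.015
grasp_force: 0.0
```

```bash
cat >> h.py <<'E'
def wrist(name):
    from cell import get_obs, eyes
    o=get_obs(); c=dict(eyes.read_camera("wrist")); T=np.eye(4); T[:3,:3]=rpy(o["tool_rot"]); T[:3,3]=o["tool_pos"]
    M=T@c["mount"]; c["origin"]=M[:3,3]; c["rotation"]=R.from_matrix(M[:3,:3]).as_euler('xyz',degrees=True)
    cv2.imwrite(f"pics/{name}.png",c["frame"][:,:,::-1]); np.savez(f"pics/{name}.npz",**c)
    return c,o
E
python3 - <<'E'
from h import *
c,o=wrist("w1"); v,u=np.mgrid[0:384,0:512]; P=world(c,u,v); z=P[...,2]
print(o["tool_pos"],o["tool_rot"])
m=(z>.044)&(z<.051)&(abs(P[...,0]-.48)<.09)&(abs(P[...,1]+.236)<.05)&(c["depth"]>0)
n,l,st,ce=cv2.connectedComponentsWithStats(m.astype(np.uint8))
for k in range(1,n):
    if st[k,4]>100:
        q=P[l==k]; print(st[k],q.mean(0).round(4),cv2.minAreaRect(q[:,:2].astype(np.float32)*1000))
E
```

```text
[ 0.42950872 -0.24035348  0.11955261] [1.79965550e+02 3.93820383e-02 4.03966533e+00]
[ 240   38   35   37 1254] [ 0.5352 -0.2333  0.0463] ((535.158203125, -233.10513305664062), (23.39182472229004, 23.639493942260742), 4.8318681716918945)
[228 124  60  17 944] [ 0.4838 -0.2367  0.0463] ((483.4010314941406, -237.06527709960938), (11.941885948181152, 43.875144958496094), 4.028655052185059)
[243 184  30  29 661] [ 0.4323 -0.2406  0.0464] ((431.8116760253906, -240.795166015625), (22.898635864257812, 22.72564697265625), 46.84861373901367)
```

View pics/w1.png

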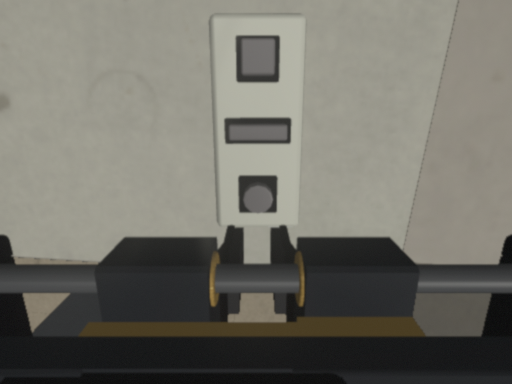

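The wrist picture shows the square key at (258,57), the bar at (258,131) and the round key at (258,198). The measured spacing is 51.5 mm and the tops are at 46–47 mm, which matches the spec.

Request:
servo_tool([
  [[0.007, 0.002, 0.12, 0, 0, 0, 0], [0.007, 0.002, 0.217, 0, 0, 0, 0], [0.007, 0.002, 0.23, 0, 0, 0, 0], [0.007, 0.002, 0.24, 0, 0, 0, 0], [0.007, 0.002, 0.25, 0, 0, 0, 0], [0.007, 0.002, 0.262, 0, 0, 0, 0], [0.007, 0.002, 0.262, 0, 0, 0, 0], [0.007, 0.002, 0.262, 0, 0, 0, 0], [0.007, 0.002, 0.262, 0, 0, 0, 0]],
])

```text
time_s: 1.9
tool_pos: [0.4325, -0.242, 0.0429]
tool_rot: [179.8, -0.1, 4.0]
force: [-3.3, -1.5, 6.3]
grip_width: 0.0005
grasp_force: 3.0
```

Request:
servo_tool([
  [[0, 0, 0.007, 0, 0, 0, 0], [0, 0, 0.007, 0, 0, 0, 0], [0, 0, 0.007, 0, 0, 0, 0]],
])

```text
time_s: 2.15
tool_pos: [0.4326, -0.242, 0.0425]
tool_rot: [179.8, -0.1, 4.0]
force: [-8.5, 1.8, 20.9]
grip_width: 0.0003
grasp_force: 10.1
```

Request:
servo_tool([
  [[0, 0, -0.08, 0, 0, 0, 0], [0, 0, -0.133, 0, 0, 0, 0], [0.11, 0, -0.133, 0, 0, 0, 0], [0.23, 0, -0.133, 0, 0, 0, 0], [0.344, 0, -0.133, 0, 0, 0, 0], [0.344, 0, -0.1, 0, 0, 0, 0], [0.344, 0, -0.04, 0, 0, 0, 0], [0.344, 0, -0.02, 0, 0, 0, 0], [0.344, 0, -0.01, 0, 0, 0, 0], [0.344, 0, -0.002, 0, 0, 0, 0], [0.344, 0, -0.002, 0, 0, 0, 0], [0.344, 0, -0.002, 0, 0, 0, 0]],
])

```text
time_s: 3.15
tool_pos: [0.5355, -0.2325, 0.0427]
tool_rot: [180.0, -0.1, 4.0]
force: [-3.8, 5.0, 14.5]
grip_width: 0.0007
grasp_force: 7.0
```

Request:
servo_tool([
  [[0, 0, 0, 0, 0, 0, 0], [0, 0, -0.08, 0, 0, 0, 0], [0, 0, -0.133, 0, 0, 0, 0], [-0.09, 0, -0.133, 0, 0, 0, 0], [-0.172, 0, -0.133, 0, 0, 0, 0], [-0.172, 0, -0.1, 0, 0, 0, 0], [-0.172, 0, -0.04, 0, 0, 0, 0], [-0.172, 0, -0.02, 0, 0, 0, 0], [-0.172, 0, -0.01, 0, 0, 0, 0], [-0.172, 0, 0, 0, 0, 0, 0], [-0.172, 0, 0, 0, 0, 0, 0], [-0.172, 0, 0, 0, 0, 0, 0]],
])

```text
time_s: 4.15
tool_pos: [0.4825, -0.2372, 0.0425]
tool_rot: [180.0, 0.2, 4.0]
force: [-10.4, 2.4, 19.9]
grip_width: 0.0004
grasp_force: 10.5
```

Request:
servo_tool([
  [[0, 0, 0, 0, 0, 0, 0], [0, 0, -0.13, 0, 0, 0, 0], [0, 0, -0.26, 0, 0, 0, 0], [0, 0, -0.39, 0, 0, -0.03, 0.6], [0, 0, -0.52, 0, 0, -0.06, 0.6], [0, 0, -0.6, 0, 0, -0.1, 0.6], [-0.02, -0.13, -0.6, 0, 0, -0.13, 0.6], [-0.04, -0.26, -0.6, 0, 0, -0.16, 0.6], [-0.06, -0.39, -0.6, 0, 0, -0.2, 0.6], [-0.08, -0.52, -0.6, 0, 0, -0.23, 0.6], [-0.1, -0.64, -0.6, 0, 0, -0.26, 0.6], [-0.1, -0.64, -0.6, 0, 0, -0.26, 0.6]],
])

```text
time_s: 5.15
tool_pos: [0.4394, -0.0391, 0.2204]
tool_rot: [-180.0, -0.1, 51.6]
force: [0.1, -0.0, 0.5]
grip_width: 0.049
grasp_force: 0.0
```

```bash
cat >> h.py <<'E'
def go(p,yaw,z):
    """rows' numbers to reach p,z with tool down at yaw, from the present measured pose"""
    from cell import get_obs
    o=get_obs(); A=rpy(o["tool_rot"]); d=np.array([*p,z])-o["tool_pos"]
    t=R.from_matrix(A.T@rpy([180,0,yaw])).as_rotvec()/np.pi
    print(np.round(o["tool_pos"],4),np.round(o["tool_rot"],2),"shift",(A.T@d/.3).round(3),"turn",t.round(3))
E
python3 -c "
from h import *
go((.40,.09),82.7,.24)"
```

```text
[ 0.4394 -0.0391  0.2204] [-1.7998e+02 -9.0000e-02  5.1630e+01] shift [ 0.256 -0.37  -0.065] turn [ 0.    -0.001 -0.173]
```

```bash
python3 -c "
from h import *
go((.433,.06),82.7,.24)"
```

```text
[ 0.4394 -0.0391  0.2204] [-1.7998e+02 -9.0000e-02  5.1630e+01] shift [ 0.246 -0.222 -0.065] turn [ 0.    -0.001 -0.173]
```

Request:
servo_tool([
  [[0.1, -0.1, -0.065, 0, 0, -0.035, 0.6], [0.2, -0.18, -0.065, 0, 0, -0.07, 0.6], [0.246, -0.222, -0.065, 0, 0, -0.105, 0.6], [0.246, -0.222, -0.065, 0, 0, -0.14, 0.6], [0.246, -0.222, -0.065, 0, 0, -0.173, 0.6], [0.246, -0.222, -0.065, 0, 0, -0.173, 0.6], [0.246, -0.222, -0.065, 0, 0, -0.173, 0.6]],
])

```text
time_s: 5.73
tool_pos: [0.4354, 0.0522, 0.2393]
tool_rot: [180.0, -0.0, 81.8]
force: [1.0, 0.0, -0.9]
grip_width: 0.0519
grasp_force: 0.0
```

```bash
python3 - <<'E'
from h import *
c,o=wrist("w2"); v,u=np.mgrid[0:384,0:512]; P=world(c,u,v); z=P[...,2]
print(o["tool_pos"],o["tool_rot"])
def comp(lo,hi):
    m=(z>lo)&(z<hi)&(c["depth"]>0)&(P[...,0]>.35)&(P[...,1]>-.02)&(P[...,1]<.25)
    n,l,st,ce=cv2.connectedComponentsWithStats(m.astype(np.uint8))
    for k in range(1,n):
        if st[k,4]>300:
            q=P[l==k]; print(st[k],q.mean(0).round(4),cv2.minAreaRect(q[:,:2].astype(np.float32)*1000))
comp(.138,.158);comp(.105,.115)
E
```

```text
[0.43538179 0.05217283 0.23934783] [ 1.79977510e+02 -1.21899168e-02  8.17860248e+01]
[ 230   54   15  136 1664] [0.428  0.1152 0.1488] ((427.4339294433594, 112.3975830078125), (105.1258316040039, 10.01957893371582), 82.2113265991211)
[  224    26   158   181 21982] [0.4884 0.1097 0.1093] ((485.74810791015625, 104.13668060302734), (158.94522094726562, 136.6876983642578), 84.76598358154297)
```

View pics/w2.png

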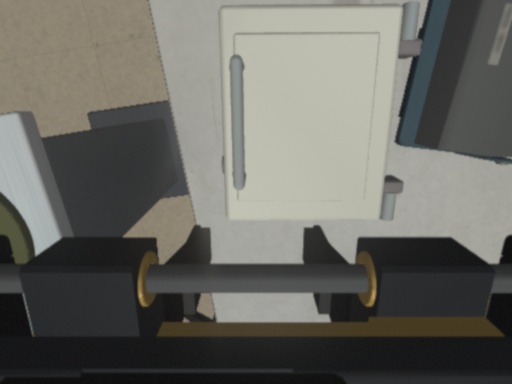

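The bar handle is visible from (237,62) to (239,185), centred at (0.4275, 0.1124), and the hinges are on the far side. The cover is shut. The next step is to straddle the bar.

```bash
python3 -c "
from h import *
go((.4275,.1124),82.4,.127)"
```

```text
[0.4353 0.052  0.2392] [ 1.7999e+02 -1.0000e-02  8.1760e+01] shift [ 0.196 -0.055  0.374] turn [ 0.    -0.    -0.004]
```

Request:
servo_tool([
  [[0.1, -0.03, 0.08, 0, 0, -0.002, 0.6], [0.196, -0.055, 0.16, 0, 0, -0.004, 0.6], [0.196, -0.055, 0.16, 0, 0, -0.004, 0.6], [0.196, -0.055, 0.16, 0, 0, -0.004, 0.6]],
])

```text
time_s: 6.12
tool_pos: [0.4259, 0.1135, 0.19]
tool_rot: [-179.9, 0.0, 82.7]
force: [-0.1, -0.9, 0.1]
grip_width: 0.0523
grasp_force: 0.0
```

```bash
python3 -c "
from h import *
go((.4275,.1124),82.4,.127)"
```

```text
[0.4259 0.1135 0.19  ] [-1.7985e+02  3.0000e-02  8.2720e+01] shift [-0.003  0.006  0.21 ] turn [-0.001  0.     0.002]
```

Request:
servo_tool([
  [[-0.003, 0.006, 0.08, 0, 0, 0, 0.6], [-0.003, 0.006, 0.16, 0, 0, 0, 0.6], [-0.003, 0.006, 0.21, 0, 0, 0, 0.6], [-0.003, 0.006, 0.21, 0, 0, 0, 0.6], [-0.003, 0.006, 0.21, 0, 0, 0, 0], [-0.003, 0.006, 0.21, 0, 0, 0, 0], [-0.003, 0.006, 0.21, 0, 0, 0, 0], [-0.003, 0.006, 0.21, 0, 0, 0, 0], [-0.003, 0.006, 0.21, 0, 0, 0, 0], [-0.003, 0.006, 0.21, 0, 0, 0, 0], [-0.003, 0.006, 0.21, 0, 0, 0, 0], [-0.003, 0.006, 0.21, 0, 0, 0, 0]],
], grip_force=20)

```text
time_s: 7.12
tool_pos: [0.4284, 0.1115, 0.1281]
tool_rot: [-180.0, 0.0, 82.7]
force: [-1.0, 0.1, 1.4]
grip_width: 0.0088
grasp_force: 20.0
```

```bash
python3 - <<'E'
from h import *
from cell import get_obs
o=get_obs(); A=rpy(o["tool_rot"]); p=o["tool_pos"]
print(p,o["tool_rot"],o["grip_width"],o["grasp_force"],o["force"])
yaw=np.radians(-7.5); f=np.array([np.cos(yaw),np.sin(yaw),0])
a0=np.arctan2(52,150); r=.15876
for th in (0,.1,.2,.3,.4,.5,.6,.7,.8,.9,1.0,1.08,.9):
    a=a0+th; d=f*r*(np.cos(a0)-np.cos(a))+np.array([0,0,r*(np.sin(a)-np.sin(a0))])
    print(th,(p+d).round(4),(A.T@d/.3).round(3))
E
```

```text
[0.42840601 0.11145612 0.12812026] [-1.79965847e+02  1.33716577e-02  8.26588910e+01] 0.008844543694190547 20.001305043697357 [-1.00434576  0.11154153  1.44930982]
0 [0.4284 0.1115 0.1281] [0. 0. 0.]
0.1 [0.4343 0.1107 0.1428] [-0.     0.02  -0.049]
0.2 [0.4416 0.1097 0.1569] [-0.     0.044 -0.096]
0.3 [0.4503 0.1086 0.1701] [-0.     0.073 -0.14 ]
0.4 [0.4602 0.1073 0.1824] [-0.     0.107 -0.181]
0.5 [0.4713 0.1058 0.1937] [-0.     0.144 -0.219]
0.6 [0.4835 0.1042 0.2037] [-0.001  0.185 -0.252]
0.7 [0.4966 0.1025 0.2125] [-0.001  0.229 -0.281]
0.8 [0.5105 0.1006 0.22  ] [-0.001  0.276 -0.306]
0.9 [0.5251 0.0987 0.2259] [-0.001  0.325 -0.326]
1.0 [0.5402 0.0967 0.2304] [-0.001  0.376 -0.341]
1.08 [0.5525 0.0951 0.2329] [-0.001  0.417 -0.35 ]
0.9 [0.5251 0.0987 0.2259] [-0.001  0.325 -0.326]
```

Request:
servo_tool([
  [[0, 0.01, -0.025, 0, 0, 0, 0], [0, 0.02, -0.049, 0, 0, 0, 0], [0, 0.031, -0.073, 0, 0, 0, 0], [0, 0.044, -0.096, 0, 0, 0, 0], [0, 0.058, -0.118, 0, 0, 0, 0], [0, 0.073, -0.14, 0, 0, 0, 0], [0, 0.09, -0.161, 0, 0, 0, 0], [0, 0.107, -0.181, 0, 0, 0, 0], [0, 0.125, -0.2, 0, 0, 0, 0], [0, 0.144, -0.219, 0, 0, 0, 0], [0, 0.144, -0.219, 0, 0, 0, 0], [0, 0.144, -0.219, 0, 0, 0, 0]],
])

```text
time_s: 8.12
tool_pos: [0.4706, 0.1057, 0.1952]
tool_rot: [-179.8, 0.1, 82.7]
force: [-8.3, -0.2, 7.3]
grip_width: 0.0098
grasp_force: 20.0
```

```bash
python3 - <<'E'
from h import *
from cell import get_obs,eyes
o=get_obs(); print(o["tool_pos"],o["tool_rot"],o["grip_width"],o["force"])
c=eyes.read_camera("scene"); a=cv2.resize(c["frame"][100:270,150:350],(800,680)); cv2.imwrite("pics/s2.png",a[60:660,:,::-1])
E
```

```text
[0.47061588 0.10565868 0.19520584] [-1.79822980e+02  8.17862813e-02  8.26526420e+01] 0.009758974013676442 [-8.29833699 -0.24743472  7.31977931]
```

View pics/s2.png

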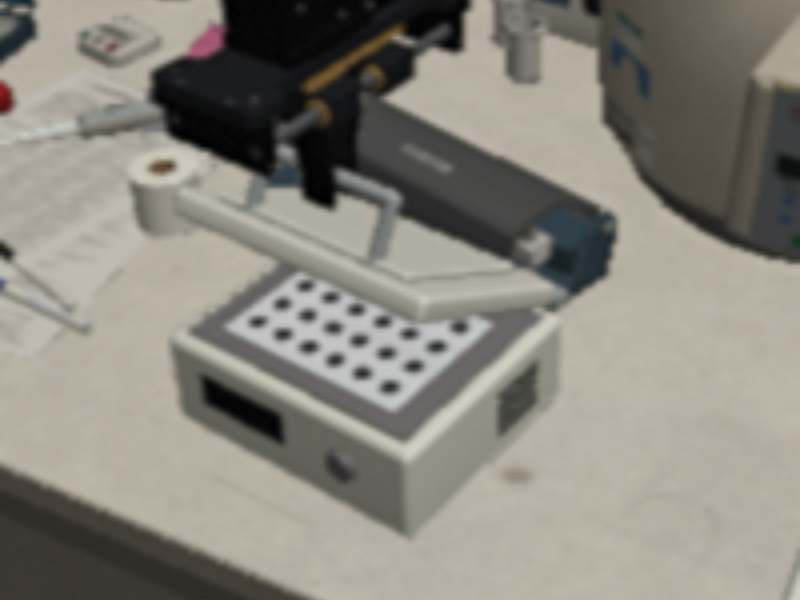

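The cover is lifted about 0.5 rad. The fingers hold the bar near its middle, (320,180) in the crop, and nothing touches the cover.

Request:
servo_tool([
  [[-0.002, 0, -0.003, 0, 0, 0, 0], [0, 0.018, -0.021, 0, 0, 0, 0], [0, 0.038, -0.038, 0, 0, 0, 0], [0, 0.06, -0.053, 0, 0, 0, 0], [0, 0.082, -0.067, 0, 0, 0, 0], [0, 0.106, -0.08, 0, 0, 0, 0], [0, 0.13, -0.092, 0, 0, 0, 0], [0, 0.155, -0.102, 0, 0, 0, 0], [0, 0.18, -0.112, 0, 0, 0, 0], [0, 0.18, -0.112, 0, 0, 0, 0], [0, 0.18, -0.112, 0, 0, 0, 0], [0, 0.18, -0.112, 0, 0, 0, 0]],
])

```text
time_s: 9.17
tool_pos: [0.5257, 0.0981, 0.2277]
tool_rot: [179.9, 0.1, 82.6]
force: [-3.4, -3.2, 5.0]
grip_width: 0.0091
grasp_force: 20.0
```

```bash
cat >> h.py <<'E'
H=np.array([.5762,.0926,.094]); F=np.array([np.cos(np.radians(-7.5)),np.sin(np.radians(-7.5)),0])
def cover():
    """cover angle two ways: from the tool about the hinge, and from the plate seen by the scene camera"""
    from cell import get_obs,eyes
    o=get_obs(); g=o["tool_pos"]-.019*rpy(o["tool_rot"])[:,2]-H; a=-g@F; r=np.hypot(a,g[2])
    print("tool",o["tool_pos"].round(4),"r",r.round(4),"theta",(np.arctan2(g[2],a)-np.arctan2(52,150)).round(3),"F",np.round(o["force"],1))
    c=eyes.read_camera("scene"); v,u=np.mgrid[0:384,0:512]; P=world(c,u,v)-H
    L=np.array([-F[1],F[0],0]); x,y,z=-P@F,P@L,P[...,2]
    m=(abs(y)<.095)&(x>.0)&(x<.16)&(z>.03)&(z<.17)&(c["depth"]>0)
    X=np.c_[x[m],z[m]]; best=(0,)   # dominant line in the side view = a face of the plate
    for th in np.arange(.3,1.4,.01):
        d=X@[-np.sin(th),np.cos(th)]; h,e=np.histogram(d,np.arange(-.05,.08,.002)); k=h.argmax()
        if h[k]>best[0]: best=(h[k],th,e[k])
    print("plate theta",best,m.sum())
    return c
E
python3 -c "
from h import *
cover()"
```

```text
tool [0.5257 0.0981 0.2277] r 0.1609 theta 0.916 F [-3.4 -3.2  5. ]
plate theta (np.int64(608), np.float64(0.9000000000000006), np.float64(-0.005999999999999964)) 1527
```

Request:
servo_tool([
  [[0, 0.017, -0.006, 0, 0, 0, 0], [0, 0.034, -0.011, 0, 0, 0, 0], [0, 0.051, -0.015, 0, 0, 0, 0], [0, 0.068, -0.019, 0, 0, 0, 0], [0, 0.085, -0.023, 0, 0, 0, 0], [0, 0.103, -0.026, 0, 0, 0, 0], [0, 0.103, -0.026, 0, 0, 0, 0], [0, 0.103, -0.026, 0, 0, 0, 0], [0, 0.103, -0.026, 0, 0, 0, 0], [0, 0.103, -0.026, 0, 0, 0, 0]],
])

```text
time_s: 10.05
tool_pos: [0.5559, 0.0941, 0.2346]
tool_rot: [-180.0, 0.1, 82.6]
force: [-1.1, -5.9, -0.1]
grip_width: 0.0093
grasp_force: 20.0
```

```bash
python3 -c "
from h import *
cover()"
```

```text
tool [0.5559 0.0941 0.2346] r 0.1608 theta 1.11 F [-1.1 -5.9 -0.1]
plate theta (np.int64(1109), np.float64(1.1100000000000008), np.float64(-0.007999999999999965)) 2093
```

Both estimates agree on 1.11 rad, so the cover is past balance. Next I bring it back to about 0.89.

Request:
servo_tool([
  [[0, -0.018, 0.003, 0, 0, 0, 0], [0, -0.036, 0.007, 0, 0, 0, 0], [0, -0.054, 0.012, 0, 0, 0, 0], [0, -0.072, 0.017, 0, 0, 0, 0], [0, -0.09, 0.022, 0, 0, 0, 0], [0, -0.108, 0.028, 0, 0, 0, 0], [0, -0.108, 0.028, 0, 0, 0, 0], [0, -0.108, 0.028, 0, 0, 0, 0], [0, -0.108, 0.028, 0, 0, 0, 0], [0, -0.108, 0.028, 0, 0, 0, 0], [0, -0.108, 0.028, 0, 0, 0, 0], [0, -0.108, 0.028, 0, 0, 0, 0]],
])

```text
time_s: 11.1
tool_pos: [0.5232, 0.0989, 0.2265]
tool_rot: [-180.0, 0.0, 82.7]
force: [-1.8, -4.9, 1.4]
grip_width: 0.0093
grasp_force: 20.0
```

```bash
python3 -c "
from h import *
c=cover()
a=cv2.resize(c['frame'][80:290,140:420],(800,600)); cv2.imwrite('pics/s3.png',a[:,:,::-1])"
```

```text
tool [0.5232 0.0989 0.2265] r 0.1606 theta 0.898 F [-1.8 -4.9  1.4]
plate theta (np.int64(546), np.float64(0.9000000000000006), np.float64(-0.007999999999999965)) 1485
```

View pics/s3.png

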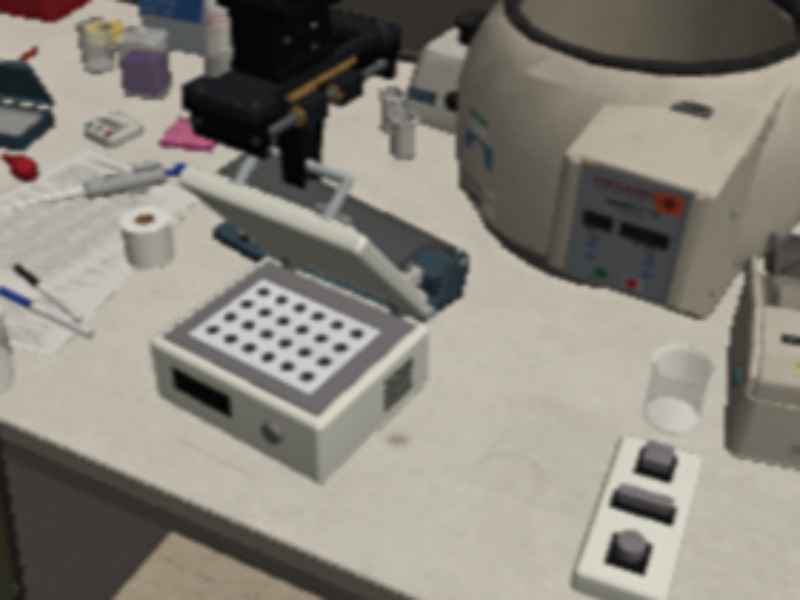

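The cover is held at about 0.90 rad by the fingers at (300,165). The keys at (630,500) are up, and the roll (148,235) and beaker (678,390) haven't moved. Signing off now.

```bash
python3 -c "
from cell import env
print(env.sign_off())"
```

```text
the job is handed in; nothing more can be done
None
```

The job is handed in, though the sign-off gave no verdict: I pressed the round, square and bar keys in order, raised the cover to about 1.11 rad, and am now holding it by its bar at about 0.90 rad with a 20 N grip.

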